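# Gauge a turned stool foot in the bench caliper

## Task

Stand the pale wooden stool foot upright, broad collar down, on the bed of the bench caliper between its two jaws and let it go. Then slide the jaw with the blue grip gently shut on it until the foot pushes the sprung jaw back and the tip of the red pointer stands over the green band, never driving the sprung jaw onto its stop; leave the foot clamped like that and let go.

Things in the scene. Friction and masses are not known exactly. Their poses are not given: they have to be found in the camera images.
- foot_center (a point): Pale (light wood) turned stool foot, loose, standing on its broad end: collar 42 mm in diameter and 34 mm high, above it a neck 32 mm in diameter up to the top at 80 mm. About 60 g. The point is on its axis half-way up, 40 mm above its underside; z is its axis, up. Grip it by the neck, from any side. Bystanders: a foot of the same shape in dark wood, a short pale mushroom-shaped knob.
- caliper: Bench caliper, 64 mm wide. Origin: bench top, centre line, below the sprung jaw's face at rest. x: along the bed to the sliding jaw; z up. Bed top z = 12 mm. Jaws 52 mm wide, tops at z = 43 mm, 100 to 130 mm apart at first; x = 0 is the sprung jaw's face, behind it (x -35 to -105 mm) a grey housing to z = 46 mm with green band and red pointer (to z = 53 mm). End stop x 263 to 275 mm, z 32 mm.
- jaw_grip (a point): Blue upright grip on the sliding jaw: 20 mm along caliper x, 24 mm along y, top at z = 75 mm, on a carriage 50 mm wide, top z = 26 mm. The point is in the grip, 55 mm above the bench, axes as the caliper's, 85 mm in +x from the sliding jaw's face. Slides along caliper x only, closing towards -x; needs about 8 N (9 to 14 N while pressing the sprung jaw) and stays where it is left.
- anvil (a joint): How far the sprung jaw is pushed back (caliper -x), in m: 0 at rest, 0.016 on its stop. Spring: about 1.3 N at rest plus 0.25 N per mm. The tip of the red pointer enters the green band at about 0.003 and leaves it at about 0.013.
Things that resemble listed ones, but are neither listed nor needed, are in the scene too. Leave any purple or yellow look-alike of the part that bears foot_center alone.

How it is judged:
By the outcome, as a careful person would: the job done as asked, in the order asked, and still so for the second after the job is handed in, with the robot touching nothing.
It also fails if it takes over 48 s, if anything falls off the work surface, if the arm or the gripper's body presses on something with over 40 N, if the wrist force passes 120 N, or if a joint passes its speed limit or range.

## Robot

A 6-joint arm with a two-finger parallel gripper is mounted at the origin on the work surface. World frame = base frame: x ahead of the robot, y to its left, z up, the work surface at z = 0. Lengths are in m, angles in rad, forces in N, time in s.
With the tool pointing down it reaches from about 0.25 to 0.725 m from the base axis. Payload 4 kg.
Tool frame: the origin (TCP) lies at the very end of the fingers, on their centre line; the grasp point (between the pads) lies 19 mm behind it (bot.pinch_z is the distance from the TCP to the grasp point, in m); z points along the fingers, x is the direction in which the jaws open and shut, and the axes are right-handed (so a half turn about z gives the same grasp; the last joint's range is limited). The gripper opens to 85 mm and grips with 20 to 120 N. Pads are 22 mm wide; open, the fingers measure 114 mm over their backs; the gripper's body (76 mm by 85 mm) begins 54 mm behind the grasp point. The pads swing forward as they close: fully open they stand 13 mm farther back than shut.
Start: joints at [1.302, 0.241, 0.005, 1.335, 0, 1.571], TCP at [0.133, 0.482, 0.231] pointing down, gripper open.
Joint ranges: [-2.72, 2.72], [-1.05, 1.87], [-1.09, 1.28], [-1.99, 2.15], [-1.42, 1.44], [-3.14, 3.14]. Speed limits (rad/s): [2.79, 2.79, 3.14, 3.14, 3.14, 3.14].

## Interface

Orientations are given as a unit quaternion [x, y, z, w].
In Python, from workcell import bot gives the robot as it stands. The module is installed in compiled form; this text tells all that it offers.
- The arm moves only by the shell command python3 -m inch 'ROWS'. ROWS is JSON, a list of rows, each a list of 7 numbers: the shift along the tool's x, y, z scaled (see below), then the turn, a rotation vector about the tool's x, y, z scaled (see below), then the gripper command: -1 is fully open, 1 is shut, values between are in proportion. In form: [[x, y, z, wx, wy, wz, gripper], ...]. A call has exactly 8 rows; each row shifts and turns the commanded pose from where the row before left it, along the tool's axes as they then stand; what a row does not reach is not made up. The controller multiplies each number of a shift by 2.5 cm and each number of a turn by 180 degrees. A row lasts 1/10 s, in which the tool goes at most 50 mm and 8.59 degrees, less where a joint would pass 70% of its speed; a pose out of reach is approached as far as the arm can. A call with a number of a shift or a turn outside -1 to 1 is refused whole. A call with a gripper value outside its range is refused whole. The fingers move at their own pace and stop on an object; the grip force is fixed at half the most. Time passes only in rows, so rows that do not move let the fingers close, or fill a call up. It gives the time, the measured TCP pose, the force and the opening at its end, in the units of the state.
- bot.get_obs(): the state, without advancing time (a new reading comes with each control period).
- bot.camera(name): name is "side" or "top" or "wrist"; returns (picture, depth): 420x560x3 uint8, blue, green, red; 420x560 float32, m along the optical axis (not along the pixel's ray), 0 where there is no reading.
- bot.get_calibration(name): a dict with "vfov" (degrees; the focal length in pixels is half the picture's height over the tangent of half this angle, whatever the lens; pixels are square), "cx", "cy" (the principal point, pixels), "R" (3x3) and "t" (3): a world point X has camera coordinates R X + t. Camera axes: x right, y down, z forward; pixel columns grow to the right and rows downward; lengths in m; the calibration is good to about 2 mm. A picture is of the moment at which its call begins: read the wrist's pose just before it. get_calibration takes no time and is no camera call; for the wrist camera it gives the pose at the moment of the call.
- bot.job_done(): hands the job in, once; it reports no verdict.
The state is a dict: "clock": time; "joint_pos": joint angles; "joint_vel": joint speeds; "tau": joint torques, N m; "eef_pos": TCP position; "tool_rot": TCP orientation; "ft_force": force on the tool from outside, world axes, zero at the start; "ft_torque": the same for the moment, N m; "grip_width": finger opening in m.
Only numpy, scipy, OpenCV 4.12 (cv2) and the standard library are available. Lean on these libraries where they do the work, as an engineer would, in place of code of your own. Each camera call takes 0.05 s, during which the arm holds its last target.

## Working session

There is one attempt and no reset: what is moved stays moved. The work goes in short steps, Python scripts to look and compute and a shell command to move; the robot and the scene stay as the last step left them, time stands still between calls to the robot, and variables do not carry over. Pictures are saved under pics/ and viewed, and the job is handed in when it is done.

```bash
mkdir -p pics; python3 - <<'E'
from workcell import bot
import cv2
o=bot.get_obs();print(o)
for n in("side","top"):
    p,d=bot.camera(n);cv2.imwrite(f"pics/{n}0.png",p)
    import numpy as np;np.savez(f"pics/{n}0.npz",p=p,d=d)
    c=bot.get_calibration(n);print(n,c)
print(bot.pinch_z)
E
```

```text
{'clock': 0.0, 'joint_pos': array([1.30199985e+00, 2.41392304e-01, 3.69135566e-03, 1.33520857e+00,
       2.64872189e-05, 1.57081653e+00]), 'joint_vel': array([ 0.00018195, -0.00025553, -0.00142623,  0.00117625,  0.00043992,
        0.00069486]), 'tau': array([ 9.84351718e-04, -3.72313821e+01,  2.52410585e+01,  1.69623335e-02,
        6.87723968e-05, -5.12647162e-06]), 'eef_pos': array([0.13260481, 0.48141936, 0.23041075]), 'tool_rot': array([ 7.95483946e-01,  6.05973742e-01, -8.48517736e-04,  6.29751536e-04]), 'ft_force': array([-0.08767934, -0.11448899, -0.40776775]), 'ft_torque': array([ 0.00473427, -0.01624518, -0.03581441]), 'grip_width': 0.08512172048040775}
side {'vfov': 47.38257504427345, 'cx': 282.64061148693867, 'cy': 209.36936332060841, 'R': array([[ 0.74594679, -0.66560474, -0.02310222],
       [-0.36314598, -0.37741235, -0.85187142],
       [ 0.55829059,  0.64384023, -0.52324122]]), 't': array([-0.48499735,  0.2225084 ,  0.69018933])}
top {'vfov': 51.20022760803881, 'cx': 287.0350331211133, 'cy': 204.94245372642337, 'R': array([[-0.0475931 , -0.99885423, -0.00501212],
       [-0.97746442,  0.04760591, -0.20566232],
       [ 0.20566529, -0.00488894, -0.97861018]]), 't': array([-0.06451457,  0.5896976 ,  0.78862292])}
0.0187
```

View pics/side0.png

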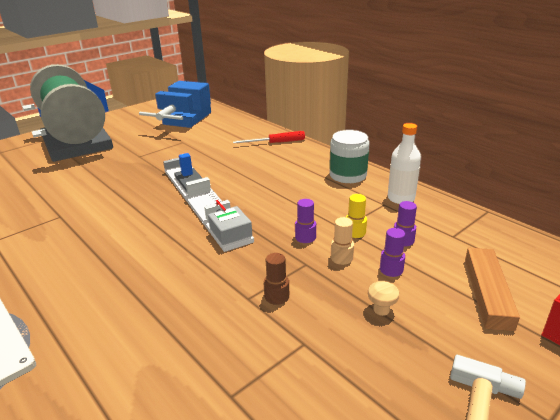

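View pics/top0.png

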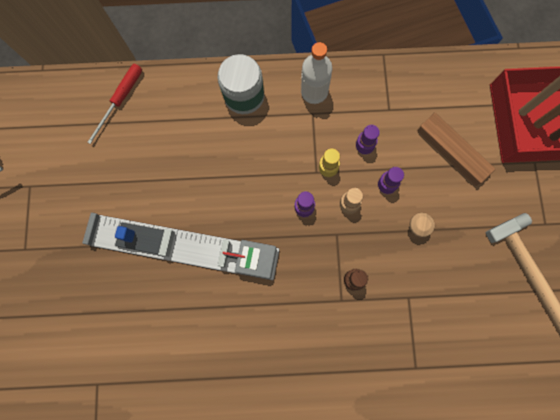

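```bash
cat > h.py <<'E'
import numpy as np,cv2
from workcell import bot
def K(c): return 210/np.tan(np.radians(c['vfov']/2))
def ray(c,u,v):
    f=K(c);R=np.array(c['R']);t=np.array(c['t'])
    d=R.T@np.array([(u-c['cx'])/f,(v-c['cy'])/f,1]);return -R.T@t,d
def onz(c,u,v,z):
    o,d=ray(c,u,v);return o+d*(z-o[2])/d[2]
def proj(c,X):
    p=np.array(c['R'])@X+c['t'];f=K(c);return np.array([c['cx']+f*p[0]/p[2],c['cy']+f*p[1]/p[2]])
def pt(c,u,v,depth):
    o,d=ray(c,u,v);return o+d*depth
def crop(p,x0,y0,x1,y1,s,name):
    cv2.imwrite(name,cv2.resize(p[y0:y1,x0:x1],None,fx=s,fy=s,interpolation=cv2.INTER_CUBIC))
E
python3 - <<'E'
from h import *
s=np.load('pics/side0.npz')['p'];t=np.load('pics/top0.npz')['p']
a=cv2.resize(s[180:330,260:430],None,fx=4,fy=4,interpolation=2)[:600,:680]
cv2.imwrite('pics/s_c.png',a)
crop(t,80,200,280,290,4,'pics/t_cal.png')
crop(t,280,110,450,300,3,'pics/t_f.png')
E
```

```text
(no output)
```

View pics/s_c.png

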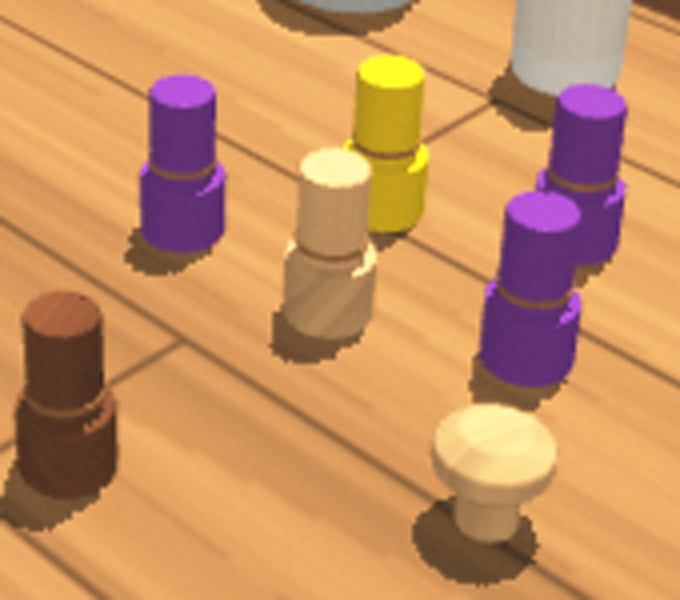

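View pics/t_cal.png

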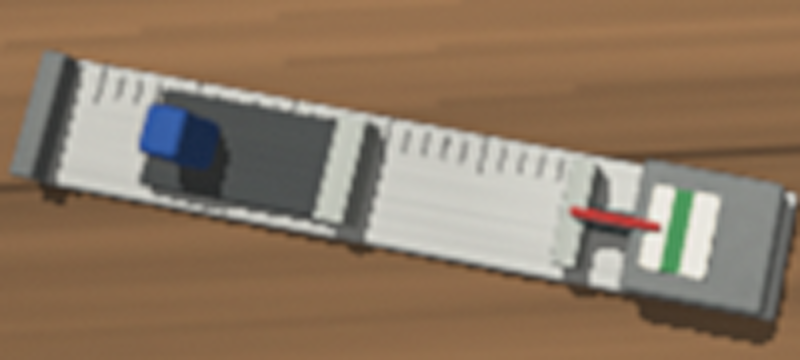

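View pics/t_f.png

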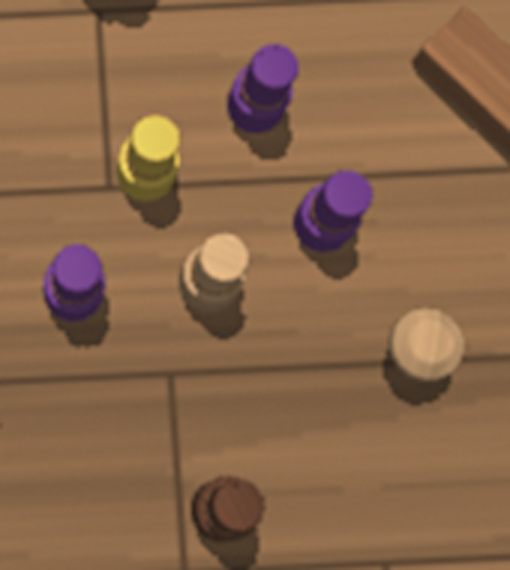

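```bash
python3 - <<'E'
from h import *
D=np.load('pics/top0.npz');t=D['p'];d=D['d'];c=bot.get_calibration('top');cs=bot.get_calibration('side')
print('foot top', onz(c,354.7,196,.08), onz(cs,343.75,222,.08))
vv,uu=np.mgrid[0:420,0:560];f=K(c)
P=np.stack([(uu-c['cx'])/f*d,(vv-c['cy'])/f*d,d],-1)
W=(P-c['t'])@c['R']
z=W[...,2]
print('bench z',np.median(z[300:400,100:300]))
vis=np.clip(z*1000*3,0,255).astype(np.uint8)
crop(vis,80,200,280,290,4,'pics/z_cal.png')
def show(n,m):
    q=W[m];print(n,m.sum(),q.mean(0),[uu[m].mean(),vv[m].mean()])
roi=(uu>330)&(uu<375)&(vv>180)&(vv<215)
show('foot',roi&(z>.076))
hsv=cv2.cvtColor(t,cv2.COLOR_BGR2HSV)
R=(uu>80)&(uu<285)&(vv>205)&(vv<285)
blue=R&(hsv[...,0]>100)&(hsv[...,0]<130)&(hsv[...,1]>120)
show('bluetop',blue&(z>.07))
show('blue',blue)
H=R&(z>.0435)&(uu>236)&(z<.0485)
show('hous',H)
print(cv2.minAreaRect(W[H][:,:2].astype(np.float32)))
B=R&(z>.008)&(z<.015);print('bed',B.sum(),cv2.minAreaRect(W[B][:,:2].astype(np.float32)))
A=R&(z>.008);r=cv2.minAreaRect(W[A][:,:2].astype(np.float32));print('all',A.sum(),r)
red=R&((hsv[...,0]<8)|(hsv[...,0]>172))&(hsv[...,1]>150);show('red',red)
gr=R&(hsv[...,0]>45)&(hsv[...,0]<80)&(hsv[...,1]>120);show('green',gr)
for lo,hi in((150,185),(208,236)):
    J=R&(z>.038)&(z<.047)&(uu>lo)&(uu<hi);show('jaw',J);print(cv2.minAreaRect(W[J][:,:2].astype(np.float32)))
E
```

```text
foot top [ 0.59304132 -0.22205297  0.08      ] [ 0.59653018 -0.22354836  0.08      ]
bench z 0.00016133191766389227
foot 213 [ 0.5861431  -0.21571501  0.11764501] [np.float64(354.57276995305165), np.float64(195.41784037558685)]
bluetop 124 [0.54471017 0.22035357 0.08094195] [np.float64(120.9758064516129), np.float64(232.29032258064515)]
blue 219 [0.54366444 0.21882563 0.06753128] [np.float64(124.30593607305936), np.float64(233.76255707762556)]
hous 1020 [ 0.48692264 -0.02813763  0.04603694] [np.float64(255.96960784313725), np.float64(258.45392156862744)]
((0.4873791038990021, -0.02710592746734619), (0.06975115835666656, 0.06359539926052094), 76.7763900756836)
bed 2862 ((0.5221569538116455, 0.1188049167394638), (0.3800235390663147, 0.06413314491510391), 76.67947387695312)
all 6263 ((0.5164405107498169, 0.10217443853616714), (0.42684227228164673, 0.08844250440597534), 72.81775665283203)
red 38 [0.49691412 0.01640762 0.05005504] [np.float64(232.47368421052633), np.float64(254.1315789473684)]
green 52 [ 0.48740963 -0.01570753  0.06302555] [np.float64(248.75), np.float64(257.5769230769231)]
jaw 204 [0.52866496 0.14762754 0.04245901] [np.float64(165.36764705882354), np.float64(241.48529411764707)]
((0.5289242267608643, 0.14792098104953766), (0.014697189442813396, 0.05186491832137108), 77.69844818115234)
jaw 171 [0.50171049 0.03457379 0.04270831] [np.float64(223.5204678362573), np.float64(252.50292397660817)]
((0.4958775043487549, 0.0334077887237072), (0.0644526332616806, 0.03021208755671978), 10.447967529296875)
```

View pics/z_cal.png

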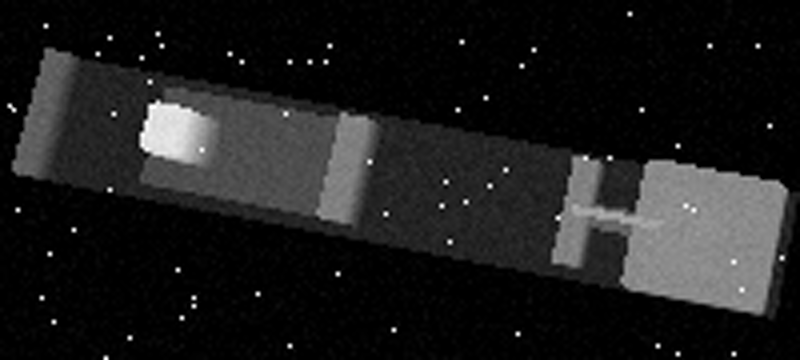

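```bash
python3 - <<'E'
from h import *
c=bot.get_calibration('top');cs=bot.get_calibration('side')
F=np.array([.595,-.223]);
tops={'p1':(78,267),'y':(155,139),'p2':(347,195),'p3':(274,67),'dark':(237,506)}
for n,(u,v) in tops.items():
    X=onz(c,280+u/3,110+v/3,.08)[:2];dd=X-F
    print(n,X.round(4),dd.round(3),'ang',np.degrees(np.arctan2(dd[1],dd[0])).round(0),'dist',np.hypot(*dd).round(3))
print('knob',onz(c,422,225,.05))
# along direction options: clearance
for a in range(0,180,10):
    e=np.array([np.cos(np.radians(a)),np.sin(np.radians(a))]);n_=np.array([-e[1],e[0]]);m=9
    for n,(u,v) in tops.items():
        X=onz(c,280+u/3,110+v/3,.08)[:2]-F
        x=abs(X@e);y=abs(X@n_)
        # finger box x 38..60,y<=13 ; body box 45
        q=np.hypot(max(0,x-57,42-x),max(0,y-11))-.0 if 0 else np.hypot(max(0,x-.058,.042-x),max(0,y-.012))-.021
        m=min(m,q)
    print(a,round(m,4))
g=lambda u,v,z:onz(c,80+u/4,200+v/4,z)
ax=np.radians(76.7);e=np.array([np.cos(ax),np.sin(ax)]);nn=np.array([-e[1],e[0]])
O=np.array([.5034,.041])
def cal(X):X=X[:2]-O;return (X@e).round(4),(X@nn).round(4)
for n,a in dict(spr1=(570,160,.043),spr2=(553,262,.043),sl1=(368,122,.043),sl2=(343,225,.043),gripTL=(152,104,.075),gripBR=(182,162,.075),stopL=(45,52,.032),stopLb=(12,176,.032),h1=(645,160,.046),h2=(783,187,.046),h3=(625,290,.046)).items(): print(n,cal(g(*a)))
# side checks
S=np.load('pics/side0.npz')['p'];crop(S,155,145,265,255,5,'pics/s_cal.png')
for n,X in dict(orig=(0,0,.043),slide=(.1025,0,.043),grip=(.1875,0,.075)).items():
    w=np.r_[O+e*X[0],X[2]];print(n,w,proj(cs,w),'crop',(proj(cs,w)-[155,145])*5)
E
```

```text
p1 [ 0.5917 -0.1293] [-0.003  0.094] ang 92.0 dist 0.094
y [ 0.6739 -0.1837] [0.079 0.039] ang 26.0 dist 0.088
p2 [ 0.6305 -0.3038] [ 0.035 -0.081] ang -66.0 dist 0.088
p3 [ 0.7192 -0.2648] [ 0.124 -0.042] ang -19.0 dist 0.131
dark [ 0.4379 -0.2176] [-0.157  0.005] ang 178.0 dist 0.157
knob [ 0.53571655 -0.35289547  0.05      ]
0 0.0134
10 0.0085
20 0.0086
30 0.009
40 0.008
50 0.0116
60 0.0189
70 0.0161
80 0.0136
90 0.0117
100 0.0082
110 0.0091
120 0.0087
130 0.0086
140 0.0134
150 0.0214
160 0.0309
170 0.0214
spr1 (np.float64(0.0004), np.float64(-0.0232))
spr2 (np.float64(-0.002), np.float64(0.0266))
sl1 (np.float64(0.1018), np.float64(-0.0234))
sl2 (np.float64(0.1018), np.float64(0.0278))
gripTL (np.float64(0.195), np.float64(-0.0099))
gripBR (np.float64(0.1739), np.float64(0.0142))
stopL (np.float64(0.2727), np.float64(-0.0293))
stopLb (np.float64(0.2717), np.float64(0.0339))
h1 (np.float64(-0.0359), np.float64(-0.0296))
h2 (np.float64(-0.1043), np.float64(-0.0289))
h3 (np.float64(-0.0393), np.float64(0.0334))
orig [0.5034 0.041  0.043 ] [215.02309044 203.28168662] crop [300.11545222 291.40843309]
slide [0.5269801  0.14075083 0.043     ] [197.80258972 182.71704002] crop [214.01294858 188.58520008]
grip [0.54653433 0.22347104 0.075     ] [183.52960059 155.33209102] crop [142.64800294  51.66045508]
```

View pics/s_cal.png

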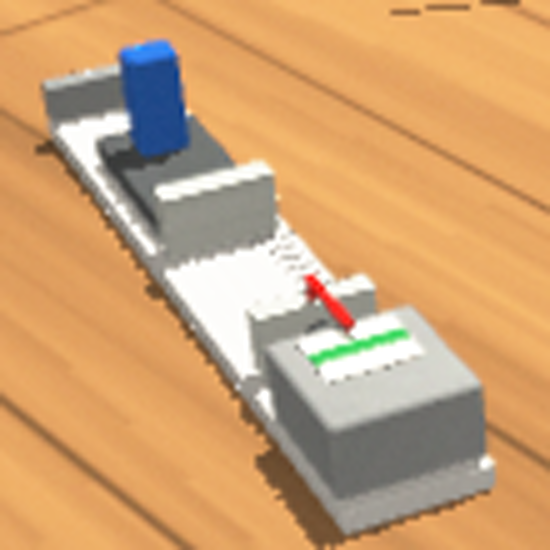

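```bash
python3 -m inch '[[-0.5,0.5,0,0,0,0,-1],[-0.9,1,0,0,0,0,-1],[-0.9,1,0,0,0,0,-1],[-0.9,1,0,0,0,0,-1],[-0.9,1,0,0,0,0,-1],[-0.9,1,0,0,0,0,-1],[-0.9,1,0,0,0,0,-1],[-0.9,1,0,0,0,0,-1]]'; python3 -c "
from workcell import bot;print(bot.get_obs()['joint_pos'])"
```

```text
clock: 0.9
eef_pos: [0.2687, 0.2669, 0.231]
tool_rot: [0.795, 0.606, -0.0, 0.0]
ft_force: [0.2, 0.1, -1.1]
grip_width: 0.0854
[ 7.82245623e-01 -7.49744378e-05 -2.73746738e-01  1.29765517e+00
 -8.01316372e-05  1.05069385e+00]
```

```bash
python3 -m inch '[[-0.9,1,0,0,0,0,-1],[-0.9,1,0,0,0,0,-1],[-0.9,1,0,0,0,0,-1],[-0.9,1,0,0,0,0,-1],[-0.9,1,0,0,0,0,-1],[-0.9,1,0,0,0,0,-1],[-0.9,1,0,0,0,0,-1],[-0.9,1,0,0,0,0,-1]]'; python3 -m inch '[[-0.9,1,0,0,0,0,-1],[-0.9,1,0,0,0,0,-1],[-0.9,1,0,0,0,0,-1],[-0.9,1,0,0,0,0,-1],[-0.9,1,0,0,0,0,-1],[-0.9,1,0,0,0,0,-1],[-0.9,1,0,0,0,0,-1],[-0.5,0.5,0,0,0,0,-1]]'; python3 - <<'E'
from h import *
o=bot.get_obs();c=bot.get_calibration('wrist');p,d=bot.camera('wrist');cv2.imwrite('pics/w1.png',p)
print(o['eef_pos'],o['joint_pos']);
import pickle;pickle.dump((o,c,p,d),open('pics/w1.pkl','wb'))
P=o['eef_pos'][:2];a=2*np.arctan2(o['tool_rot'][1],o['tool_rot'][0]);tx=np.array([np.cos(a),np.sin(a)]);ty=np.array([tx[1],-tx[0]])
dd=np.array([.595,-.223])-P;print('units',dd@tx/.025,dd@ty/.025)
E
```

```text
clock: 1.7
eef_pos: [0.4137, 0.0404, 0.231]
tool_rot: [0.796, 0.606, -0.0, -0.0]
ft_force: [0.3, 0.7, -0.4]
grip_width: 0.0853
clock: 2.5
eef_pos: [0.5498, -0.1742, 0.2302]
tool_rot: [0.796, 0.605, -0.0, -0.0]
ft_force: [-0.7, -0.6, -0.2]
grip_width: 0.0857
[ 0.54981159 -0.17419316  0.23020901] [-3.06586535e-01  3.96115159e-01  2.20015609e-01  1.39552584e+00
 -4.41244962e-04 -3.59513221e-02]
units -1.3979805335036217 2.26367181052826
```

View pics/w1.png

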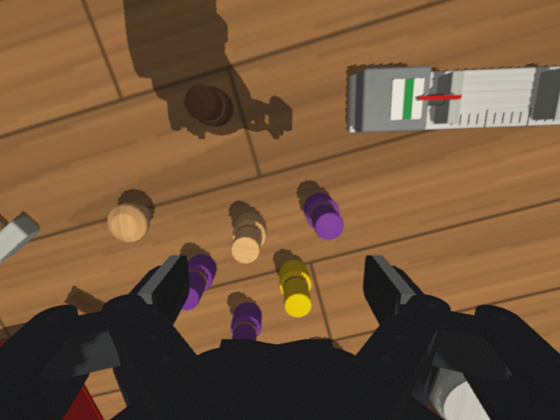

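```bash
python3 - <<'E'
from h import *
import pickle;o,c,p,d=pickle.load(open('pics/w1.pkl','rb'))
crop(p,90,160,350,350,3,'pics/w1c.png')
print(onz(c,245,249,.08))
h=cv2.cvtColor(p,cv2.COLOR_BGR2HSV)
m=((h[...,2]>190)&(h[...,1]<150)&(h[...,1]>50)).astype(np.uint8);m[:, :225]=0;m[:,275:]=0;m[:225]=0;m[270:]=0
v,u=np.nonzero(m);print(len(u),u.mean(),v.mean(),onz(c,u.mean(),v.mean(),.08))
for n,q in dict(p1=(329,224),y=(298,303),).items():print(n,onz(c,*q,.08))
# caliper: end edge of bed
print('bed corner', onz(c,349,130,.012),onz(c,349,68,.012))
E
```

```text
[ 0.59525595 -0.22291109  0.08      ]
612 246.38725490196077 248.52941176470588 [ 0.59513379 -0.22131129  0.08      ]
p1 [ 0.59181221 -0.12946522  0.08      ]
y [ 0.67450282 -0.18426974  0.08      ]
bed corner [ 0.50820763 -0.07396866  0.012     ] [ 0.44197576 -0.06022899  0.012     ]
```

View pics/w1c.png

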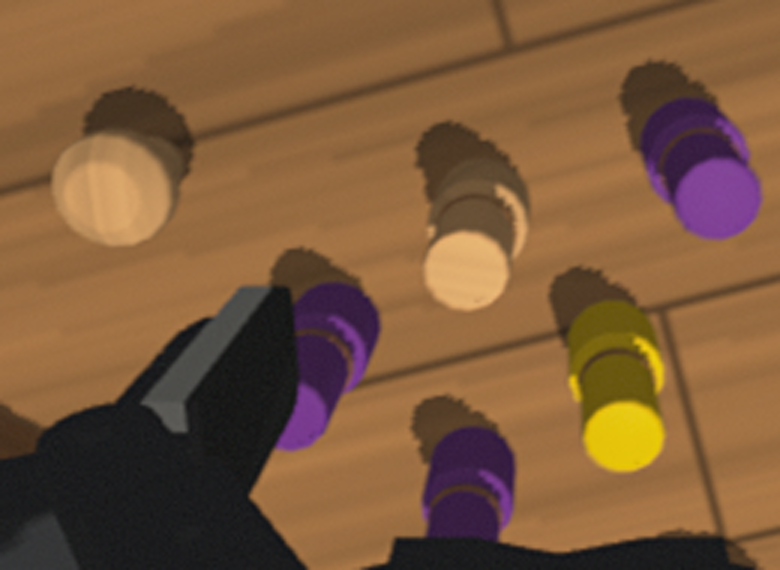

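```bash
python3 -m inch '[[-0.45,0.75,0,0,0,0,-1],[-0.45,0.75,0.3,0,0,0,-1],[-0.46,0.75,0.6,0,0,0,-1],[0,0,0.9,0,0,0,-1],[0,0,0.9,0,0,0,-1],[0,0,0.9,0,0,0,-1],[0,0,0.9,0,0,0,-1],[0,0,0.5,0,0,0,-1]]'; python3 - <<'E'
from h import *
o=bot.get_obs();c=bot.get_calibration('wrist');p,d=bot.camera('wrist');cv2.imwrite('pics/w2.png',p)
P=o['eef_pos'][:2];a=2*np.arctan2(o['tool_rot'][1],o['tool_rot'][0]);tx=np.array([np.cos(a),np.sin(a)]);ty=np.array([tx[1],-tx[0]])
print(o['eef_pos'],o['tool_rot']);dd=np.array([.595,-.222])-P;print('units',dd@tx/.025,dd@ty/.025,(o['eef_pos'][2]-.042)/.025)
E
```

```text
clock: 3.35
eef_pos: [0.5925, -0.2187, 0.1035]
tool_rot: [0.795, 0.606, -0.001, -0.002]
ft_force: [-0.9, -0.3, 0.1]
grip_width: 0.0851
[ 0.59254141 -0.21872379  0.1035421 ] [ 0.79539253  0.60609025 -0.00118279 -0.00198014]
units -0.10026100679137813 0.12958703732054808 2.461683841183281
```

View pics/w2.png

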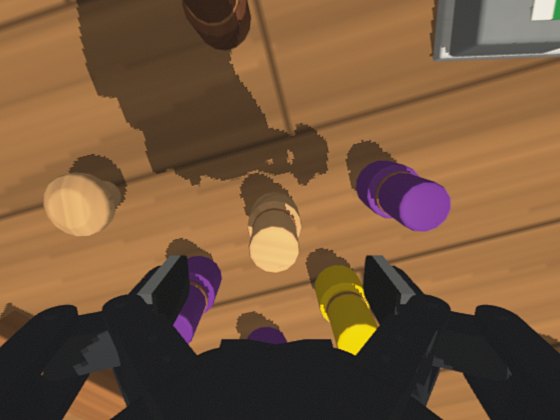

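```bash
python3 -m inch '[[-0.05,0.06,0,0,0,0,-1],[0,0,0.5,0,0,0,-1],[0,0,0.7,0,0,0,-1],[0,0,0.7,0,0,0,-1],[0,0,0.5,0,0,0,-1],[0,0,0.05,0,0,0,-1],[0,0,0,0,0,0,-1],[0,0,0,0,0,0,-1]]'; python3 - <<'E'
from h import *
o=bot.get_obs();c=bot.get_calibration('wrist');p,d=bot.camera('wrist');cv2.imwrite('pics/w3.png',p);print(o['eef_pos'],o['tool_rot'])
E
```

```text
clock: 4.2
eef_pos: [0.5962, -0.2216, 0.0462]
tool_rot: [0.795, 0.606, 0.001, 0.001]
ft_force: [-0.1, -0.2, 1.8]
grip_width: 0.0854
[ 0.59622351 -0.22163507  0.0461877 ] [7.95488127e-01 6.05968263e-01 5.70364035e-04 8.82660537e-04]
```

View pics/w3.png

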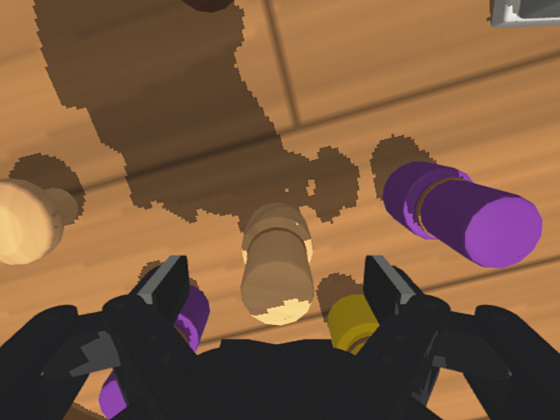

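```bash
python3 -m inch '[[0,0,0,0,0,0,1],[0,0,0,0,0,0,1],[0,0,0,0,0,0,1],[0,0,0,0,0,0,1],[0,0,0,0,0,0,1],[0,0,0,0,0,0,1],[0,0,0,0,0,0,1],[0,0,0,0,0,0,1]]'; python3 - <<'E'
from h import *
o=bot.get_obs();p,d=bot.camera('side');cv2.imwrite('pics/s4.png',p);print(o['eef_pos'],o['tool_rot'])
E
```

```text
clock: 5.05
eef_pos: [0.5956, -0.2214, 0.0454]
tool_rot: [0.795, 0.606, 0.0, 0.0]
ft_force: [0.9, -0.2, 3.0]
grip_width: 0.0307
[ 0.59563531 -0.22136656  0.04538869] [7.95469890e-01 6.05993013e-01 2.15507414e-04 2.75740232e-04]
```

View pics/s4.png

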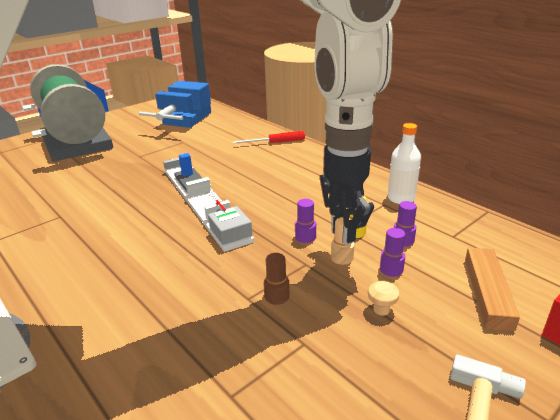

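```bash
python3 -m inch '[[0,0,-0.4,0,0,0,1],[0,0,-0.8,0,0,0,1],[0,0,-1,0,0,0,1],[0,0,-1,0,0,0,1],[0,0,-0.8,0,0,0,1],[0.4,-0.24,-0.4,0,0,0,1],[0.9,-0.525,0,0,0,0,1],[0.9,-0.525,0,0,0,0,1]]';python3 -m inch '[[0.98,-0.57,0,0,0,0,1],[0.98,-0.57,0,0,0,0,1],[0.98,-0.57,0,0,0,0,1],[0.98,-0.57,0,0,0,0,1],[0.98,-0.57,0,0,0,0,1],[0.98,-0.57,0,0,0,0,1],[0.98,-0.57,0,0,0,0,1],[0.98,-0.57,0,0,0,0,1]]'; python3 -m inch '[[0.7,-0.4,0,0,0,0,1],[0.4,-0.25,0,0,0,0,1],[0,0,0,0,0,0,1],[0,0,0,0,0,0,1],[0,0,0,0,0,0,1],[0,0,0,0,0,0,1],[0,0,0,0,0,0,1],[0,0,0,0,0,0,1]]'
python3 - <<'E'
from h import *
import pickle
o=bot.get_obs()
c=bot.get_calibration('wrist');p,d=bot.camera('wrist');cv2.imwrite('pics/w5.png',p);pickle.dump((o,c,p,d),open('pics/w5.pkl','wb'))
p,d=bot.camera('top');cv2.imwrite('pics/t5.png',p);np.savez('pics/t5.npz',p=p,d=d)
p,d=bot.camera('side');cv2.imwrite('pics/s5.png',p);crop(p,130,80,290,270,3,'pics/s5c.png');print(o['eef_pos'],o['tool_rot'])
E
```

```text
clock: 5.9
eef_pos: [0.5781, -0.1587, 0.1549]
tool_rot: [0.796, 0.606, -0.0, -0.0]
ft_force: [0.4, 0.9, 0.0]
grip_width: 0.0308
clock: 6.7
eef_pos: [0.5193, 0.0611, 0.1545]
tool_rot: [0.795, 0.606, -0.001, -0.001]
ft_force: [0.2, 0.3, -0.1]
grip_width: 0.0304
clock: 7.5
eef_pos: [0.5128, 0.0898, 0.155]
tool_rot: [0.796, 0.606, -0.0, 0.0]
ft_force: [1.0, 0.8, -0.8]
grip_width: 0.0306
[0.51277975 0.08979463 0.15501715] [ 7.95780887e-01  6.05584658e-01 -3.92108064e-05  1.79865370e-05]
```

View pics/w5.png

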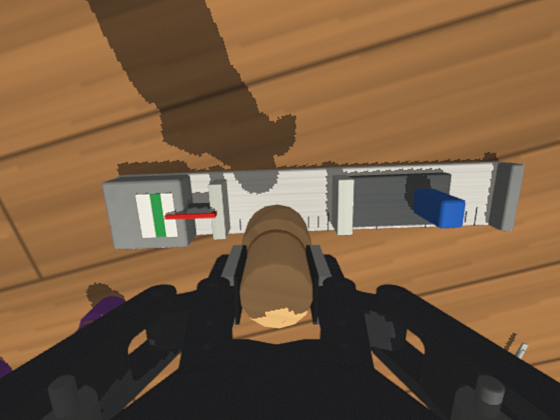

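View pics/s5c.png

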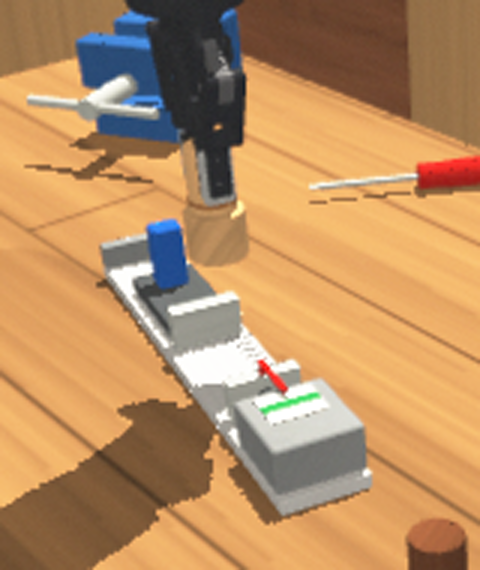

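View pics/t5.png

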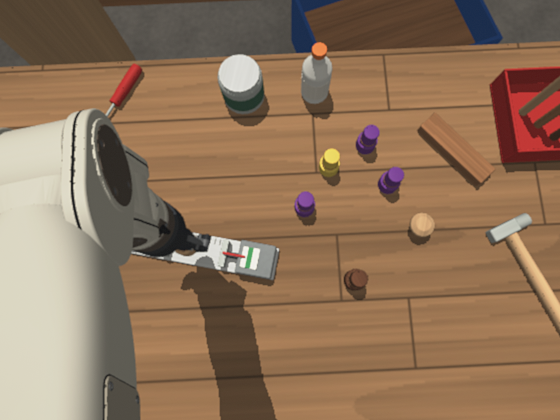

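```bash
python3 - <<'E'
from h import *
import pickle;o,c,p,d=pickle.load(open('pics/w5.pkl','rb'))
crop(p,100,150,380,260,2.8,'pics/w5c.png')
f=lambda u,v,z:onz(c,u,v,z)[:2]
a1,a2=f(226,181,.043),f(228,238,.043);b1,b2=f(338,177,.043),f(338,235,.043)
print(a1,a2,b1,b2); A=(a1+a2)/2;B=(b1+b2)/2;print(A,B,np.linalg.norm(B-A),np.degrees(np.arctan2(*(B-A)[::-1])))
print('target mid',A+(B-A)*.5)
E
```

```text
[0.47808716 0.05237492] [0.52932146 0.0376356 ] [0.50084372 0.14794997] [0.55359717 0.13651526]
[0.50370431 0.04500526] [0.52722045 0.14223262] 0.10003083007160607 76.40313936358599
target mid [0.51546238 0.09361894]
```

View pics/w5c.png

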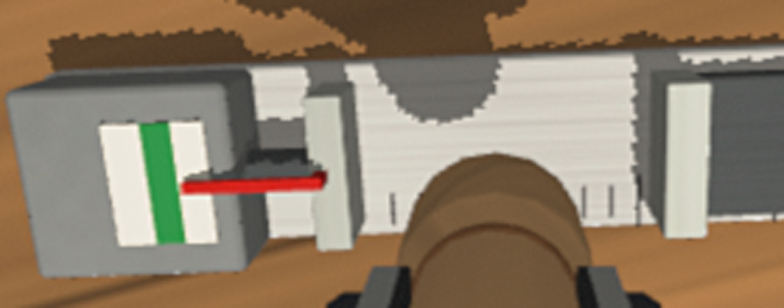

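```bash
python3 -m inch '[[0,0.04,0.5,0,0,0,1],[0,0,0.8,0,0,0,1],[0,0,0.8,0,0,0,1],[0,0,0.8,0,0,0,1],[0,0,0.4,0,0,0,1],[0,0,0.3,0,0,0,1],[0,0,0,0,0,0,1],[0,0,0,0,0,0,1]]'; python3 - <<'E'
from h import *
o=bot.get_obs();p,d=bot.camera('side');crop(p,130,80,290,270,3,'pics/s6c.png');print(o['eef_pos'],o['tool_rot'])
E
```

```text
clock: 8.45
eef_pos: [0.5141, 0.0902, 0.0655]
tool_rot: [0.795, 0.606, 0.0, 0.0]
ft_force: [0.1, 0.5, -0.6]
grip_width: 0.0306
[0.5141157 0.0901555 0.0654943] [7.95468540e-01 6.05994721e-01 3.83846699e-04 2.29658237e-04]
```

View pics/s6c.png

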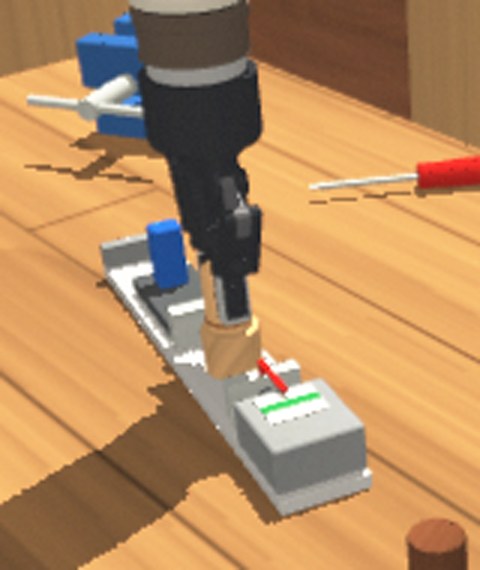

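```bash
python3 -m inch '[[0,0,0.1,0,0,0,1],[0,0,0.1,0,0,0,1],[0,0,0.05,0,0,0,1],[0,0,0.04,0,0,0,1],[0,0,0.02,0,0,0,1],[0,0,0,0,0,0,1],[0,0,0,0,0,0,1],[0,0,0,0,0,0,1]]'
```

```text
clock: 9.3
eef_pos: [0.5136, 0.0901, 0.0574]
tool_rot: [0.795, 0.606, 0.0, 0.0]
ft_force: [-0.8, 0.3, 0.8]
grip_width: 0.0306
```

```bash
python3 -m inch '[[0,0,0.02,0,0,0,1],[0,0,0.02,0,0,0,1],[0,0,0.02,0,0,0,1],[0,0,0,0,0,0,1],[0,0,0,0,0,0,1],[0,0,0,0,0,0,1],[0,0,0,0,0,0,1],[0,0,0,0,0,0,1]]'
```

```text
clock: 10.1
eef_pos: [0.5138, 0.0901, 0.0573]
tool_rot: [0.795, 0.606, 0.0, 0.0]
ft_force: [-4.1, 0.0, 11.0]
grip_width: 0.031
```

```bash
python3 -m inch '[[0,0,-0.04,0,0,0,1],[0,0,0,0,0,0,0.2],[0,0,0,0,0,0,-0.3],[0,0,0,0,0,0,-0.6],[0,0,0,0,0,0,-1],[0,0,0,0,0,0,-1],[0,0,0,0,0,0,-1],[0,0,0,0,0,0,-1]]'; python3 - <<'E'
from h import *
o=bot.get_obs();p,d=bot.camera('side');crop(p,130,80,290,270,3,'pics/s7c.png')
E
```

```text
clock: 10.9
eef_pos: [0.5136, 0.0901, 0.0568]
tool_rot: [0.795, 0.606, -0.0, 0.0]
ft_force: [0.6, -0.5, -0.8]
grip_width: 0.0853
```

View pics/s7c.png

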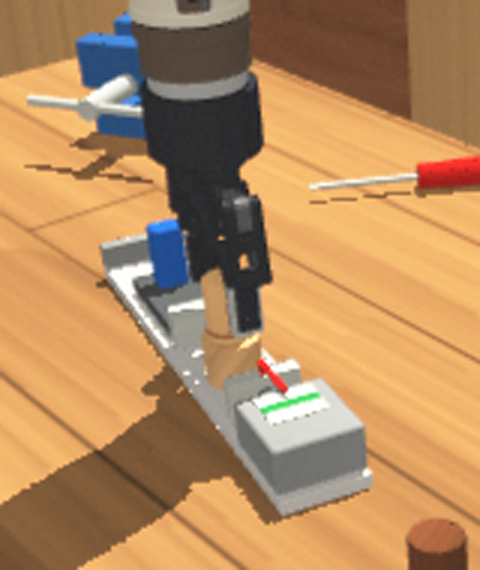

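```bash
python3 -m inch '[[0,0,-0.4,0,0,0,-1],[0,0,-0.8,0,0,0,-1],[0,0,-0.9,0,0,0,-1],[0,0,-0.9,0,0,0,-1],[0,0,-0.9,0,0,0,-1],[0.4,0,-0.1,0,0,0,-1],[0.9,0,0,0,0,0,-1],[0.9,0,0,0,0,0,-1]]';python3 -m inch '[[0.9,-0.05,0,0,0,0,-1],[0.9,-0.05,0,0,0,0,-1],[0.9,-0.05,0,0,0,0,-1],[0.6,-0.04,0,0,0,-0.011,-1],[0,0,0,0,0,0,-1],[0,0,0,0,0,0,-1],[0,0,0,0,0,0,-1],[0,0,0,0,0,0,-1]]'
python3 - <<'E'
from h import *
import pickle
o=bot.get_obs()
c=bot.get_calibration('wrist');p,d=bot.camera('wrist');cv2.imwrite('pics/w8.png',p);pickle.dump((o,c,p,d),open('pics/w8.pkl','wb'))
print(o['eef_pos'],o['tool_rot'])
p,d=bot.camera('side');crop(p,130,80,290,270,3,'pics/s8c.png')
h=cv2.cvtColor(pickle.load(open('pics/w8.pkl','rb'))[2],cv2.COLOR_BGR2HSV)
m=((h[...,0]>100)&(h[...,0]<125)&(h[...,1]>120)&(h[...,2]>60)).astype(np.uint8)
n,l,st,ce=cv2.connectedComponentsWithStats(m)
for i in range(1,n):
    if st[i,4]>60:print(st[i],ce[i])
E
```

```text
clock: 11.75
eef_pos: [0.5284, 0.1439, 0.1571]
tool_rot: [0.796, 0.606, 0.0, 0.0]
ft_force: [1.1, -0.3, -0.6]
grip_width: 0.0856
clock: 12.55
eef_pos: [0.5454, 0.2229, 0.1569]
tool_rot: [0.785, 0.619, -0.0, 0.0]
ft_force: [0.3, 0.0, -0.8]
grip_width: 0.0856
[0.54544653 0.22291201 0.1569074 ] [ 7.85302435e-01  6.19112316e-01 -1.52841187e-04  5.12087575e-05]
[268 193  25  39 897] [280.00557414 212.33110368]
```

View pics/w8.png

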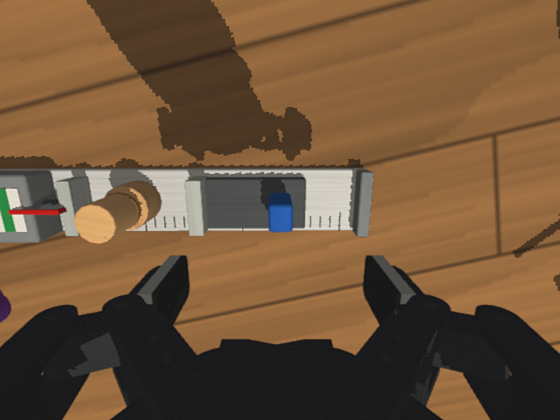

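View pics/s8c.png

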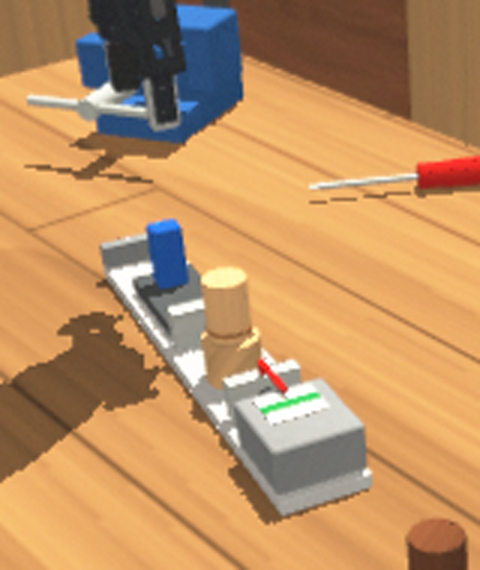

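```bash
python3 - <<'E'
from h import *
import pickle;o,c,p,d=pickle.load(open('pics/w8.pkl','rb'))
print(o['eef_pos']);print(onz(c,281,218,.075));crop(p,240,180,320,240,6,'pics/w8c.png')
f=lambda u,v,z:onz(c,u,v,z)[:2]
T=onz(c,96,224,.092);print('foot top',T)
o_,e=np.array([.5025,.042]),np.array([np.cos(np.radians(76.5)),np.sin(np.radians(76.5))]);print((T[:2]-o_)@e)
for q in((205,178),(187,178),(188,236),(205,236)):x=f(*q,.043)-o_;print(q,x@e,x@[-e[1],e[0]])
E
```

```text
[0.54544653 0.22291201 0.1569074 ]
[0.54728717 0.22508118 0.075     ]
foot top [0.5146052  0.09090074 0.092     ]
0.05037551451557764
(205, 178) 0.12181445548620948 0.026351304753160287
(187, 178) 0.10592853795885603 0.026348556257206723
(188, 236) 0.1024894066414151 -0.02804404821101965
(205, 236) 0.11833050499140517 -0.028040653490300785
```

View pics/w8c.png

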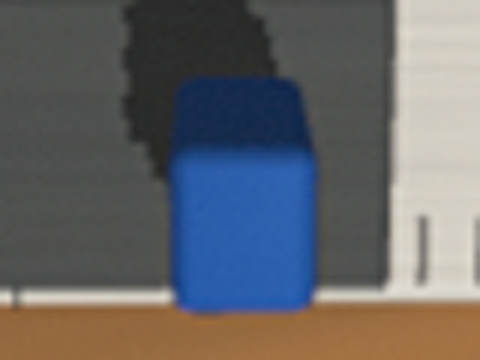

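```bash
python3 -m inch '[[0.08,0.05,0.4,0,0,0,-1],[0,0,0.8,0,0,0,-1],[0,0,0.9,0,0,0,-1],[0,0,0.9,0,0,0,-1],[0,0,0.8,0,0,0,-1],[0,0,0.6,0,0,0,-1],[0,0,0.28,0,0,0,-1],[0,0,0,0,0,0,-1]]'; python3 -m inch '[[0,0,0,0,0,0,0],[0,0,0,0,0,0,0.3],[0,0,0,0,0,0,0.6],[0,0,0,0,0,0,1],[0,0,0,0,0,0,1],[0,0,0,0,0,0,1],[0,0,0,0,0,0,1],[0,0,0,0,0,0,1]]'
python3 - <<'E'
from h import *
o=bot.get_obs();p,d=bot.camera('side');crop(p,130,60,290,250,3,'pics/s9c.png')
E
```

```text
clock: 13.45
eef_pos: [0.5462, 0.225, 0.0382]
tool_rot: [0.785, 0.62, -0.001, -0.0]
ft_force: [-0.5, 0.0, 0.6]
grip_width: 0.0852
clock: 14.25
eef_pos: [0.5476, 0.2258, 0.0405]
tool_rot: [0.785, 0.62, 0.001, 0.0]
ft_force: [-1.2, -0.7, 4.8]
grip_width: 0.0193
```

View pics/s9c.png

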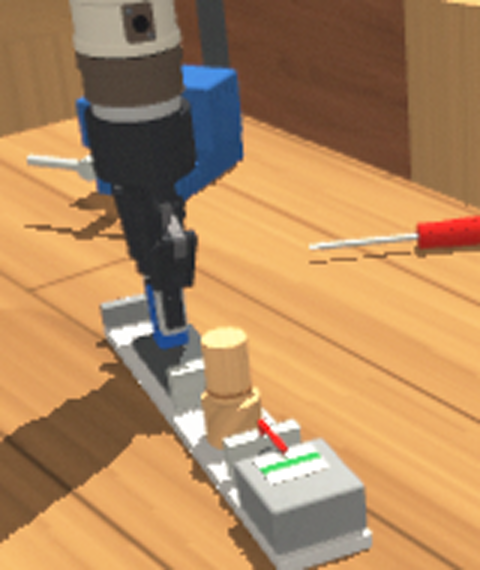

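```bash
python3 -m inch '[[-0.05,0,0,0,0,0,1],[-0.12,0,0,0,0,0,1],[-0.17,0,0,0,0,0,1],[-0.2,0,0,0,0,0,1],[-0.2,0,0,0,0,0,1],[-0.2,0,0,0,0,0,1],[-0.15,0,0,0,0,0,1],[-0.1,0,0,0,0,0,1]]'
```

```text
clock: 15.1
eef_pos: [0.5413, 0.1992, 0.0406]
tool_rot: [0.784, 0.62, 0.002, -0.001]
ft_force: [1.1, 8.6, 3.6]
grip_width: 0.0195
```

```bash
python3 -m inch '[[-0.1,0,0,0,0,0,1],[-0.1,0,0,0,0,0,1],[-0.1,0,0,0,0,0,1],[-0.1,0,0,0,0,0,1],[-0.1,0,0,0,0,0,1],[-0.1,0,0,0,0,0,1],[-0.1,0,0,0,0,0,1],[-0.1,0,0,0,0,0,1]]'
python3 - <<'E'
from h import *
o=bot.get_obs();p,d=bot.camera('side');crop(p,130,60,290,250,3,'pics/s10c.png')
print(o['eef_pos'])
E
```

```text
clock: 15.9
eef_pos: [0.5367, 0.1799, 0.0406]
tool_rot: [0.784, 0.62, 0.002, -0.001]
ft_force: [0.4, 9.3, 3.5]
grip_width: 0.0191
[0.53673067 0.1799145  0.04059413]
```

View pics/s10c.png

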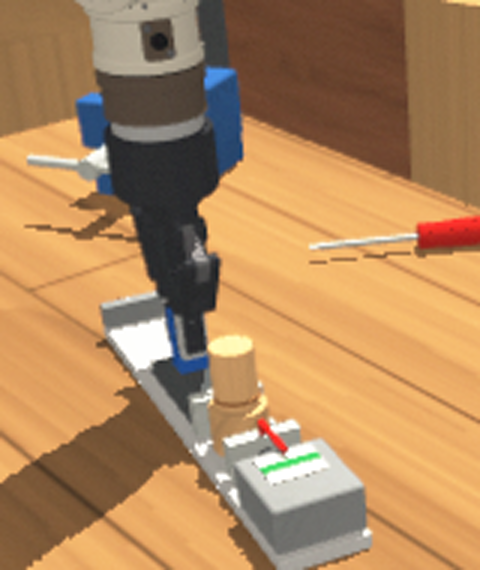

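```bash
python3 -m inch '[[-0.08,0,0,0,0,0,1],[-0.08,0,0,0,0,0,1],[-0.08,0,0,0,0,0,1],[-0.08,0,0,0,0,0,1],[-0.08,0,0,0,0,0,1],[-0.08,0,0,0,0,0,1],[-0.06,0,0,0,0,0,1],[-0.04,0,0,0,0,0,1]]'
python3 - <<'E'
from h import *
o=bot.get_obs();
c=bot.get_calibration('wrist');p,d=bot.camera('wrist');cv2.imwrite('pics/w11.png',p)
p,d=bot.camera('side');crop(p,170,160,270,260,6,'pics/s11c.png')
p,d=bot.camera('top');crop(p,180,220,290,290,6,'pics/t11c.png')
E
```

```text
clock: 16.75
eef_pos: [0.5334, 0.166, 0.0406]
tool_rot: [0.784, 0.62, 0.003, -0.001]
ft_force: [0.5, 10.0, 3.0]
grip_width: 0.0193
```

View pics/w11.png

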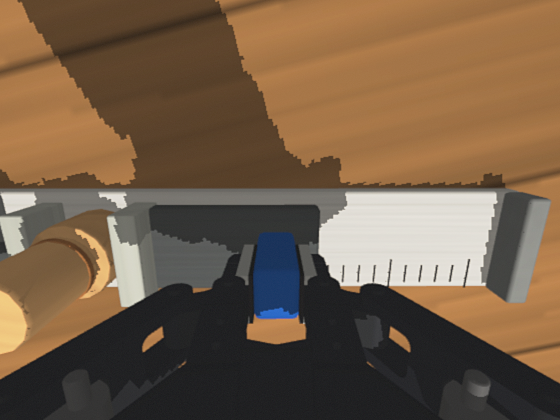

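View pics/s11c.png

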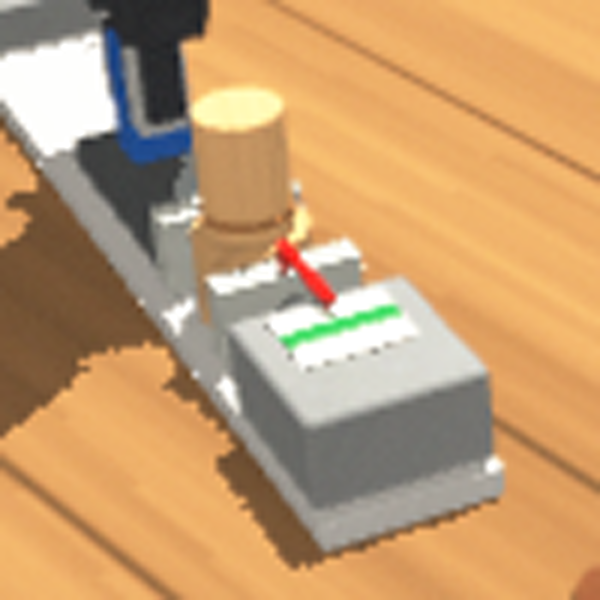

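View pics/t11c.png

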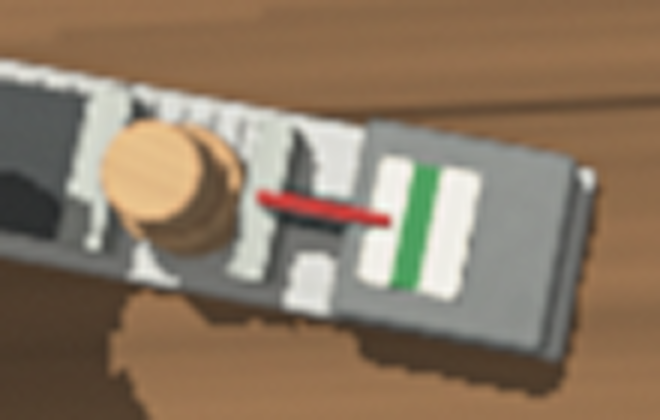

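```bash
python3 -m inch '[[-0.05,0,0,0,0,0,1],[-0.05,0,0,0,0,0,1],[-0.05,0,0,0,0,0,1],[-0.05,0,0,0,0,0,1],[-0.02,0,0,0,0,0,1],[0,0,0,0,0,0,1],[0,0,0,0,0,0,1],[0,0,0,0,0,0,1]]'
python3 - <<'E'
from h import *
o=bot.get_obs();print(o['eef_pos'])
p,d=bot.camera('top');crop(p,180,220,290,290,6,'pics/t12c.png')
E
```

```text
clock: 17.7
eef_pos: [0.5322, 0.1611, 0.0406]
tool_rot: [0.784, 0.62, 0.003, -0.002]
ft_force: [1.5, 10.0, 3.2]
grip_width: 0.0198
[0.53224948 0.16106701 0.0405867 ]
```

View pics/t12c.png

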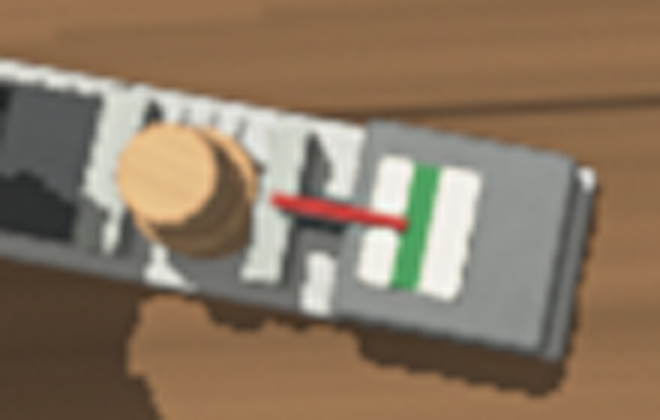

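```bash
python3 -m inch '[[-0.04,0,0,0,0,0,1],[-0.04,0,0,0,0,0,1],[-0.04,0,0,0,0,0,1],[-0.03,0,0,0,0,0,1],[0,0,0,0,0,0,1],[0,0,0,0,0,0,1],[0,0,0,0,0,0,1],[0,0,0,0,0,0,1]]'
python3 - <<'E'
from h import *
o=bot.get_obs();print(o['eef_pos'])
p,d=bot.camera('top');crop(p,180,220,290,290,6,'pics/t13c.png')
E
```

```text
clock: 18.55
eef_pos: [0.5314, 0.1577, 0.0406]
tool_rot: [0.784, 0.62, 0.003, -0.002]
ft_force: [1.0, 11.5, 2.7]
grip_width: 0.0192
[0.53144691 0.15768923 0.04059371]
```

View pics/t13c.png

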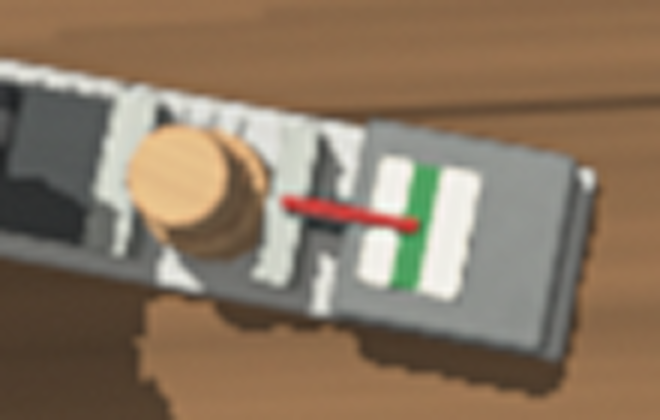

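```bash
python3 -m inch '[[0.03,0,0,0,0,0,1],[0.03,0,0,0,0,0,1],[0,0,0,0,0,0,1],[0,0,0,0,0,0,1],[0,0,0,0,0,0,1],[0,0,0,0,0,0,1],[0,0,0,0,0,0,1],[0,0,0,0,0,0,1]]'
```

```text
clock: 19.4
eef_pos: [0.5314, 0.1577, 0.0405]
tool_rot: [0.784, 0.62, 0.002, -0.001]
ft_force: [0.2, 6.5, 4.7]
grip_width: 0.0191
```

```bash
python3 -m inch '[[0.03,0,0,0,0,0,1],[0.03,0,0,0,0,0,1],[0,0,0,0,0,0,1],[0,0,0,0,0,0,0.5],[0,0,0,0,0,0,0],[0,0,0,0,0,0,-0.5],[0,0,0,0,0,0,-1],[0,0,0,0,0,0,-1]]'
python3 - <<'E'
from h import *
p,d=bot.camera('top');crop(p,180,220,290,290,6,'pics/t14c.png')
p,d=bot.camera('side');crop(p,130,80,290,270,3,'pics/s14c.png')
E
```

```text
clock: 20.2
eef_pos: [0.5307, 0.1568, 0.0395]
tool_rot: [0.785, 0.62, -0.0, -0.0]
ft_force: [-1.0, 0.2, -0.1]
grip_width: 0.0776
```

View pics/t14c.png

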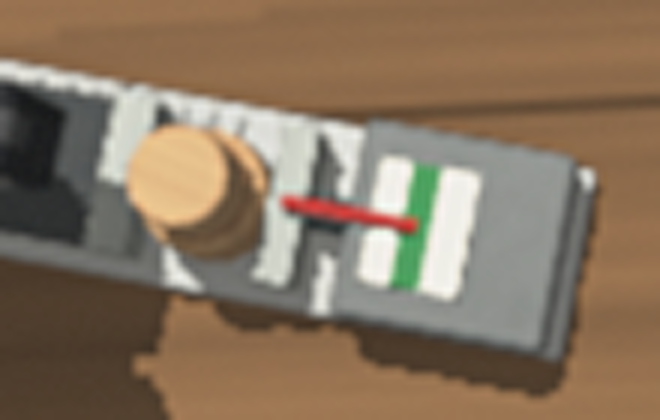

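View pics/s14c.png

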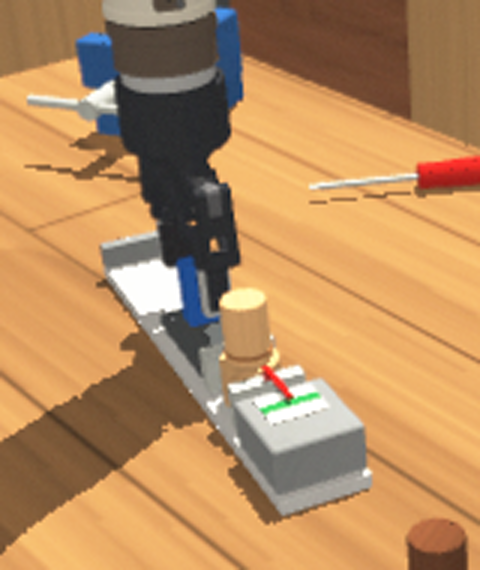

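Held. Retract straight up.

```bash
python3 -m inch '[[0,0,0,0,0,0,-1],[0,0,-0.3,0,0,0,-1],[0,0,-0.7,0,0,0,-1],[0,0,-0.9,0,0,0,-1],[0,0,-0.9,0,0,0,-1],[0,0,-0.9,0,0,0,-1],[0,0,-0.9,0,0,0,-1],[0,0,-0.5,0,0,0,-1]]'
python3 -m inch '[[0.5,-0.5,0,0,0,0,-1],[0.5,-0.5,0,0,0,0,-1],[0,0,0,0,0,0,-1],[0,0,0,0,0,0,-1],[0,0,0,0,0,0,-1],[0,0,0,0,0,0,-1],[0,0,0,0,0,0,-1],[0,0,0,0,0,0,-1]]'
python3 - <<'E'
from h import *
p,d=bot.camera('top');crop(p,180,220,290,290,6,'pics/t15c.png')
p,d=bot.camera('side');crop(p,130,80,290,270,3,'pics/s15c.png')
E
```

```text
clock: 21.1
eef_pos: [0.5319, 0.1573, 0.1701]
tool_rot: [0.785, 0.62, 0.002, 0.001]
ft_force: [1.2, 0.9, 0.4]
grip_width: 0.0854
clock: 21.9
eef_pos: [0.5125, 0.1867, 0.1672]
tool_rot: [0.785, 0.619, -0.0, -0.0]
ft_force: [-0.8, -0.7, 0.7]
grip_width: 0.0853
```

View pics/t15c.png

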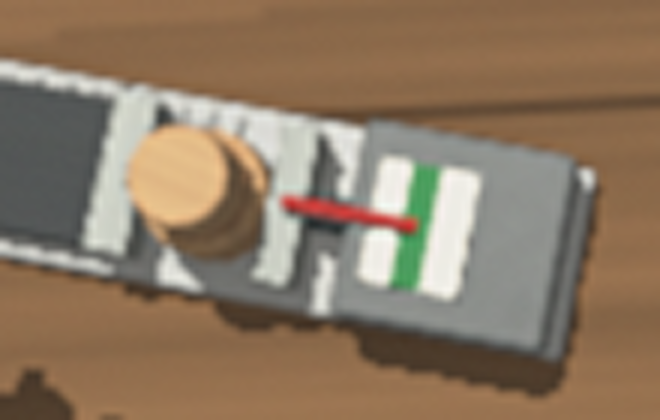

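View pics/s15c.png

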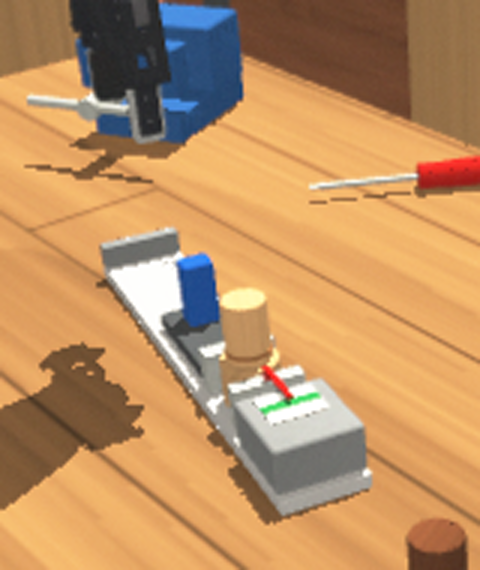

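The top view shows the pointer tip at crop pixel (415,226), inside the green band (about 403 to 430). The foot stands upright between the jaws and the gripper is clear.

```bash
python3 -c "
from workcell import bot;bot.job_done();print(bot.get_obs()['clock'])"
```

```text
the job is handed in; nothing more can be done
the job is handed in; nothing more can be done
```

I stood the pale stool foot upright, collar down, on the caliper bed and let it go. I then slid the blue-grip jaw gently shut until the foot pushed the sprung jaw back. After that I eased the arm's push, released the grip and retracted. The job was handed in at about 22 s of the 48 s allowed.

**Final state:** in the last top view the tip of the red pointer is near the middle of the green band. I put the sprung jaw's push-back at about 8 mm, estimated from the pictures, so well short of the 16 mm stop. The foot stayed upright and clamped, and the pointer did not move when I let go. The arm was clear of everything.

**Forces:** the readings I saw stayed at or below about 12 N. They were taken at the end of each move, so short peaks in between are not covered.

**Disagreements:** the first top and side views placed the foot about 3 mm apart; the wrist view settled it. Measurements of the caliper differed by 2 to 3 mm between views. No final check failed.

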